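# Unscrew the lamp ring from a cue lamp head

## Task

The cue lamp head is standing a little proud in its holding block: bear down on its brass lamp ring, not on the glass, until the head is fully home. Then, with the head staying home so the block braces it, unscrew the tight ring anticlockwise only until its threads let go, lift it straight up off the head and finish still holding it in the gripper, level and just above the red lens (a finger's breadth or two clear), set down nowhere. Leave the wrench, the switch cover and the spare green lens where they lie.

Things in the scene. Friction and masses are not known exactly. Their poses are not given: they have to be found in the camera images.
- ring_center (a point): Centre (half-way up, on the axis) of the knurled brass lamp ring, 58 mm across, 20 mm tall, 130 g, screwed tight on the lamp head; z runs up its axis. Its top is a 3 mm lip with a 35 mm hole for the red lens. At the start its lower edge is 28.5 mm above the head's flange; between them is the head's round black barrel, 52 mm across, so open fingers can reach down past the ring.
- ring_mark (a point): White witness mark on the ring's top rim, 28 mm from its axis on its +x side; at the start in line with the mark on the barrel (head's +x). Right-hand thread, three-start, lead 15 mm a turn: anticlockwise from above the ring climbs 2 mm and lets go after about 51 degrees; stop at 100. A sprung gasket pushes it up with 24 N: loosening takes about 0.4 to 0.7 N m. Let go, it rests on the gasket.
- lens_top (a point): Top of the red glass bullseye lens, on the lamp head's axis; x, y, z are the head's axes, z up. It is 60 mm above the underside of the head's flange (the glass rises 2 mm past it as the ring comes off), 16.5 mm above the ring's centre at the start and 6.5 mm above the ring's top. It moves with the head.
- lens: The red glass bullseye lens, 30 mm across, 11 mm tall, domed, bedded in a black rubber gasket 40 mm across in the top of the lamp head; origin on the head's axis, 12 mm below lens_top. The gasket is sprung: as the ring comes off, lens and gasket rise 2 mm. Not to be borne on.
- head (a joint): How far the lamp head is pressed into the block, m: 0 at the start (flange 6 mm clear of the block), 0.006 fully home with the flange (76 mm across, 5 mm thick) resting on the block; negative when pulled up. The lined hex pocket grips it: about 6 to 9 N downwards moves it, about 18 N upwards pulls it out; it stays where it is left and cannot turn in the block.
- block: Wooden holding block, 110 x 110 x 50 mm, screwed to the bench with steel strips on two sides; origin at the centre of its underside on the bench, z up. The lamp head stands in the hex pocket in its middle, on the block's vertical axis.
- wrench: Steel socket wrench lying on the bench, about 160 mm long, with its socket pointing up (43 mm tall there); origin under the socket, handle along its own -x. Leave alone.
- switch_cover: Round black bakelite switch cover, 68 mm across and 28 mm tall, lying on the bench; origin at the centre of its underside. Leave alone.
- spare_lens: Spare green glass bullseye lens, 30 mm across and 11 mm tall, lying on the bench; origin at the centre of its underside. Leave alone.
Mind the look-alikes: they are no part of the job. Leave any orange or purple look-alike of the block alone.

How it is judged (in metres and radians):
On the way, in this order (a step that is already met when the one before it is completed fails the run):
1. the lamp head is pressed fully home (within 1 mm) with the ring still tight (value of joint head above 0.005 m and x of ring_mark in the frame of lens_top above 0.026 m), for 0.2 s.
2. the ring's threads have let go and it has risen more than 5 mm, the head still home (within 1.5 mm) (value of joint head above 0.0045 m and z of ring_center in the frame of lens_top above -0.0115 m), for 0.1 s.
At the end, for the whole second after the job is handed in: The ring is held still in the fingers, level within 0.2 rad, within 15 mm of straight above the lens, its lower edge 2.5 to 53 mm above the lens, touching neither lens nor block; the lamp head is home in its block within 1.5 mm (value of joint head above 0.0045 m and z of ring_center in the frame of lens_top between 0.0145 and 0.065 m and horizontal distance between ring_center and lens_top below 0.015 m and angle between ring_center's own z axis and vertical below 0.2 rad and contact force between ring and the fingers above 1 N and contact force between ring and block below 0.1 N and contact force between ring and lens below 0.1 N and linear speed of ring below 0.03 m/s); the arm keeps its last pose, push and grip.
It fails at once if the ring is turned more than about 20 degrees while the head is not home (within 1.5 mm), or the head comes up out of the block afterwards (x of ring_mark in the frame of lens_top below 0.0255 m and value of joint head below 0.0045 m).
It fails at once if the head is pulled up out of the block by more than 2 mm (value of joint head below -0.002 m).
It fails at once if the ring is turned on far past the point where the threads let go (beyond about 110 degrees) (x of ring_mark in the frame of lens_top below -0.0098 m).
It fails at once if the fingers or the arm bear on the red lens with more than 3 N (contact force between lens and the fingers above 3 N or contact force between lens and the arm above 3 N).
It fails at once if the wrench, the switch cover or the spare lens is moved by more than 15 mm (distance of any of wrench, switch_cover, spare_lens from where it was at the start of the episode above 0.015 m).
It also fails if it takes over 38 s, if anything falls off the work surface, if the arm or the gripper's body presses on something with over 40 N, if the wrist force passes 120 N, or if a joint passes its speed limit or range.

## Robot

A 7-joint arm with a two-finger parallel gripper is mounted at the origin on the work surface. World frame = base frame: x ahead of the robot, y to its left, z up, the work surface at z = 0. Lengths are in mm, angles in rad, forces in N, time in s.
With the tool pointing down it reaches from about 350 to 900 mm from the base axis. Payload 7.2 kg.
Tool frame: the origin (TCP) lies on the centre line of the jaws, within the pads' length; the fingertips stand 25 mm ahead of it and the grasp point (between the pads) lies 6 mm ahead of it; z points along the fingers, y is the line along which they close (so a half turn about z gives the same grasp; the last joint's range is limited). The gripper opens to 85 mm and grips with 20 to 120 N. Pads are 22 mm wide; open, the fingers measure 114 mm over their backs; the gripper's body (76 mm by 85 mm) begins 54 mm behind the grasp point. The pads swing forward as they close: fully open they stand 13 mm farther back than shut.
Start: joints at [1.134, 0.411, -0.013, 1.596, 0.006, 1.134, -0.082], TCP at [225.298, -582.982, 256.297] pointing down, gripper open.
Joint ranges: [-2.95, 2.95], [-0.29, 1.99], [-1.47, 1.44], [0.14, 2.54], [-1.03, 4.17], [0.13, 1.85], [-2.86, 2.86]. Speed limits (rad/s): [2.39, 2.39, 3.01, 3.01, 3.14, 3.14, 3.14].

## Interface

Orientations are given as a rotation vector (axis times angle).
In Python, from plant import r gives the robot as it stands.
- The arm moves only by the shell command python3 -m crank 'ROWS' [FORCE]. ROWS is JSON, a list of rows, each a list of 7 numbers: the turn, a rotation vector about the tool's x, y, z in degrees, then the shift along the tool's x, y, z in cm, then the opening, from 0 (shut) to 1 (fully open). In form: [[ax, ay, az, x, y, z, jaw], ...]. A call has 1 to 12 rows; each row shifts and turns the commanded pose from where the row before left it, along the tool's axes as they then stand; what a row does not reach is not made up. A row lasts 1/10 s, in which the tool goes at most 50 mm and 8.59 degrees, less where a joint would pass 70% of its speed; a pose out of reach is approached as far as the arm can. A call with a gripper value outside its range is refused whole. The fingers move at their own pace and stop on an object; FORCE is the grip in N (left out, the last holds). Time passes only in rows, so rows that do not move let the fingers close. It gives the time, the measured TCP pose, the force, the opening and the grip force at its end, in the units of the state.
- r.get_obs(): the state, without advancing time (a new reading comes with each control period).
- r.get_image(name): name is "side" or "top"; returns (picture, depth): 420x560x3 uint8, blue, green, red; 420x560 float32, mm along the optical axis (not along the pixel's ray), 0 where there is no reading.
- r.camera_info(name): a dict with "camera_matrix" (3x3 intrinsics, pixels), "view" (4x4, takes a point from world to camera coordinates). Camera axes: x right, y down, z forward; pixel columns grow to the right and rows downward; lengths in mm; the calibration is good to about 2 mm. A picture is of the moment at which its call begins. camera_info takes no time and is no camera call.
- r.sign_off(): hands the job in; it is judged then, once.
Trained networks look in the newest picture that a camera, given by its name, has taken for a name from the list of things; names that differ only in an ending like _2 or _b are one class to them, and where a whole thing is asked for, a point or a joint stands for the part that bears it (a point fixed in the world has none). Each returns a list of dicts, best first, with "score" (0 to 1); they miss things now and then, are a little off and sometimes report something else, mostly with a low value. They report only what shows in the picture. A call takes as long as a camera call. They do not tell look-alikes from the thing itself.
- r.recognise(camera, thing): "pixel" ([column, row] in pixels, amid what is visible of it).
The state is a dict: "clock": time; "joint_positions": joint angles; "qvel": joint speeds; "joint_efforts": joint torques, N m; "ee_pos": TCP position; "orientation": TCP orientation; "ft_force": force on the tool from outside, world axes, zero at the start; "ft_torque": the same for the moment, N m; "grip_width": finger opening in mm; "grip_force": force on a finger pad.
Only numpy, scipy, OpenCV 4.12 (cv2) and the standard library are available. Lean on these libraries where they do the work, as an engineer would, in place of code of your own. Each camera call takes 0.05 s, during which the arm holds its last target. There are 200 camera calls.

## Working session

There is one attempt and no reset: what is moved stays moved. The work goes in short steps, Python scripts to look and compute and a shell command to move; the robot and the scene stay as the last step left them, time stands still between calls to the robot, and variables do not carry over. Pictures are saved under pics/ and viewed, at most 10 in all, crops included, and the job is handed in when it is done.

```bash
mkdir -p pics; ls; cat > h.py <<'E'
import numpy as np, cv2
from plant import r
from scipy.spatial.transform import Rotation as R
def pt(cam,px,depth,win=2):
    i=r.camera_info(cam);K=np.array(i["camera_matrix"]);V=np.array(i["view"])
    u,v=int(round(px[0])),int(round(px[1]))
    d=depth[max(0,v-win):v+win+1,max(0,u-win):u+win+1];d=np.median(d[d>0])
    c=np.linalg.inv(K)@np.array([px[0],px[1],1])*d
    return (np.linalg.inv(V)@np.append(c,1))[:3]
def cloud(cam,depth):
    i=r.camera_info(cam);K=np.array(i["camera_matrix"]);V=np.array(i["view"])
    v,u=np.mgrid[:depth.shape[0],:depth.shape[1]]
    c=np.stack([u,v,np.ones_like(u)],-1)@np.linalg.inv(K).T*depth[...,None]
    w=(c-V[:3,3])@V[:3,:3]
    w[depth<=0]=np.nan
    return w
E
python3 - <<'E'
from h import *
for c in ["top","side"]:
    p,d=r.get_image(c);cv2.imwrite(f"pics/{c}0.png",p)
    for t in ["ring_center","lens","block","ring_mark","wrench","switch_cover","spare_lens"]:
        for x in r.recognise(c,t)[:3]:
            print(c,t,round(x["score"],2),np.round(x["pixel"]),np.round(pt(c,x["pixel"],d),1))
o=r.get_obs();print(o)
print(R.from_rotvec(o["orientation"]).as_matrix().round(3))
E
```

```text
pics
top ring_center 0.93 [291. 216.] [570.1  64.7 109.8]
top ring_center 0.64 [359. 224.] [562.9 -75.5  27.3]
top lens 0.64 [298. 322.] [376.   50.7 115.1]
top lens 0.52 [282. 208.] [583.1  82.3 116.7]
top block 0.98 [284. 215.] [571.2  77.4 114.7]
top block 0.97 [301. 317.] [386.1  45.3 114.3]
top block 0.85 [203. 119.] [764.6 240.5  85. ]
top ring_mark 0.93 [279. 218.] [566.3  86.3 110. ]
top wrench 0.69 [210. 256.] [494.1 231.1  10.7]
top switch_cover 0.76 [358. 223.] [565.1 -74.   27.5]
top spare_lens 0.67 [281. 147.] [729.7  86.4  10.1]
top spare_lens 0.59 [283. 216.] [569.1  79.  113. ]
top spare_lens 0.2 [286. 218.] [565.2  73.  109.5]
side ring_center 0.87 [274. 214.] [574.4 107.9 104.1]
side lens 0.7 [152. 250.] [784.1 255.9 114.2]
side lens 0.7 [272. 223.] [580.  105.4  77.2]
side lens 0.67 [273. 205.] [579.7  88.1 112.8]
side block 0.93 [160. 286.] [770.6 285.1  49.3]
side block 0.78 [278. 242.] [563.8 130.1  46.6]
side block 0.65 [362. 232.] [384.3  79.2  49.7]
side ring_mark 0.86 [277. 208.] [570.4  92.2 107.8]
side wrench 0.89 [294. 295.] [515.7 238.6   8.9]
side switc
[... 211 characters left out ...]
 1.1343322 , -0.08219449]), 'qvel': array([-1.41216146e-03,  1.01108053e-03, -3.02194796e-05, -1.28544743e-03,
       -7.37900963e-04,  1.74044377e-04,  8.14445546e-04]), 'joint_efforts': array([-3.70765138e-04, -6.00351405e+01,  6.81018401e-01, -2.99734676e+01,
        1.40250710e-02,  1.72610158e-03, -2.38437383e-05]), 'ee_pos': array([ 225.31451161, -582.98373321,  256.35135275]), 'orientation': array([3.08823300e+00, 5.76065757e-01, 2.87806955e-05]), 'ft_force': array([0.50586495, 0.03491873, 0.26519758]), 'ft_torque': array([-0.00425988,  0.00428788, -0.02608139]), 'grip_force': 0.0, 'grip_width': 85.1884079721286}
[[ 0.933  0.361  0.   ]
 [ 0.361 -0.933 -0.   ]
 [ 0.     0.    -1.   ]]
```

View pics/top0.png

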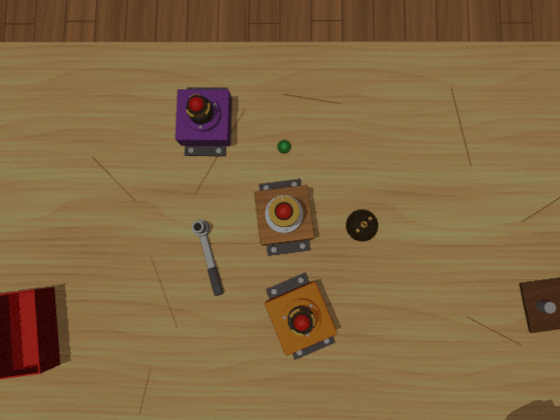

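View pics/side0.png

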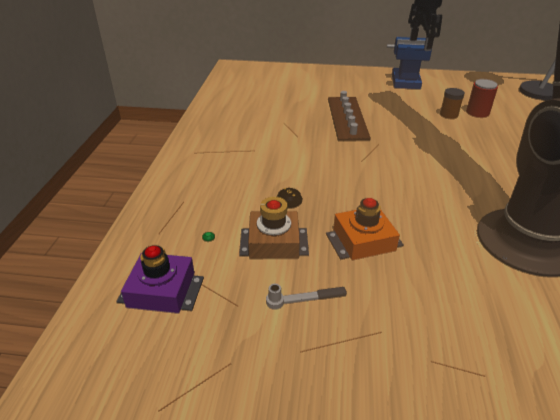

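The wooden block with the brass-ringed head is at top pixel (284,213). In the side view its ring is at (274,207). The purple and orange blocks are look-alikes. I'll fit the ring and block next.

```bash
cat > fit.py <<'E'
from h import *
from scipy.optimize import least_squares
for c in ["top","side"]:
    p,d=r.get_image(c);w=cloud(c,d)
    n=np.hypot(w[...,0]-573,w[...,1]-78)
    for lo,hi,nm in [(105,113,"ringtop"),(112,122,"lens"),(57,65,"flange")]:
        m=(n<60)&(w[...,2]>lo)&(w[...,2]<hi)
        q=w[m]
        if len(q)>8:
            (cx,cy),rad=cv2.minEnclosingCircle(q[:,:2].astype(np.float32))
            print(c,nm,len(q),np.round(q.mean(0),1),"circ",round(cx,1),round(cy,1),round(rad,1), "med",np.round(np.median(q,0),1))
    m=(n<90)&(w[...,2]>44)&(w[...,2]<54)
    rc=cv2.minAreaRect(w[m][:,:2].astype(np.float32));print(c,"block",rc)
    if c=="top":
        s=p[185:250,250:320];cv2.imwrite("pics/crop0.png",cv2.resize(s,None,fx=8,fy=8,interpolation=cv2.INTER_CUBIC))
E
python3 fit.py
```

```text
top ringtop 615 [580.   79.5 109.8] circ 579.9 79.7 29.2 med [579.3  79.5 109.8]
top lens 176 [581.1  79.9 114.6] circ 580.2 77.1 27.2 med [580.4  79.8 114.3]
top flange 352 [568.9  78.9  61.3] circ 580.3 79.9 37.9 med [562.6  77.9  61.4]
top block ((580.2557983398438, 79.78304290771484), (110.09420776367188, 110.0678939819336), 7.817042827606201)
side ringtop 326 [580.   83.2 108.2] circ 582.0 80.6 31.9 med [579.9  85.5 108. ]
side lens 47 [578.7  81.9 113.8] circ 579.1 80.3 11.8 med [579.   82.1 113.6]
side flange 287 [577.6  95.9  59.7] circ 579.5 81.2 38.8 med [575.6 100.2  59.5]
side block ((579.745849609375, 81.05937194824219), (110.17898559570312, 112.35868835449219), 8.543868064880371)
```

View pics/crop0.png

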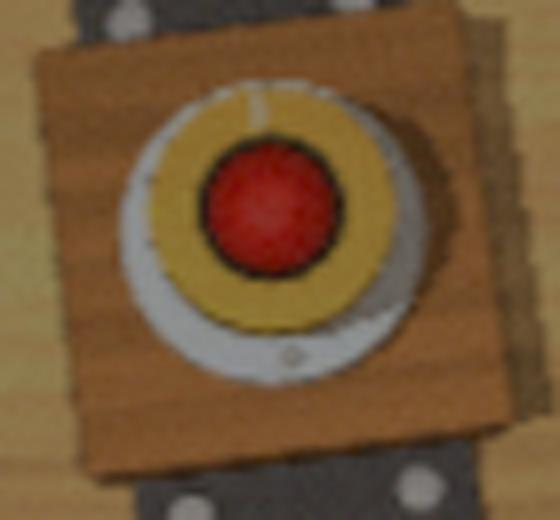

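The fit from both cameras agrees: axis at about (580, 80), ring top at z≈110, and block yaw of 8°. The white mark, at crop (258,105), is on the ring's +x side. Next I'll travel there while keeping the yaw.

```bash
python3 -m crank '[[0,0,0,3.5,-3,0,1],[0,0,0,3.5,-3,0,1],[0,0,0,3.5,-3,0,1],[0,0,0,3.5,-3,0,1],[0,0,0,3.5,-3,0,1],[0,0,0,3.5,-3,0,1],[0,0,0,3.5,-3,0,1],[0,0,0,3.5,-3,0,1],[0,0,0,3.5,-3,0,1],[0,0,0,3.5,-3,0,1],[0,0,0,3.5,-3,0,1],[0,0,0,3.5,-3,0,1]]' 100
cat > go.py <<'E'
from h import *
import sys
o=r.get_obs();M=R.from_rotvec(o["orientation"]).as_matrix()
print("t",o["clock"],"pos",o["ee_pos"].round(1),"f",o["ft_force"].round(1),"T",o["ft_torque"].round(2),"w",round(o["grip_width"],1),round(o["grip_force"],1),"j",o["joint_positions"].round(2))
print(M.round(3).tolist())
g=np.array([float(a) for a in sys.argv[1:4]])
print("tool delta cm",(M.T@(g-o["ee_pos"])/10).round(2))
E
python3 go.py 580.1 79.9 256
```

```text
clock: 2.1
ee_pos: [488.0, -94.1, 256.7]
orientation: [3.088, 0.575, 0.001]
ft_force: [0.0, -0.9, -0.6]
grip_width: 85.4
grip_force: 0.0
t 2.1 pos [488.  -94.1 256.7] f [ 0.  -0.9 -0.6] T [-0.02 -0.02 -0.02] w 85.4 0.0 j [ 0.4   0.22 -0.35  1.88  0.09  1.06 -1.19]
[[0.933, 0.36, 0.001], [0.36, -0.933, -0.0], [0.001, 0.001, -1.0]]
tool delta cm [ 14.86 -12.91   0.07]
```

```bash
python3 -m crank '[[0,0,0,3.5,-3,1.5,1],[0,0,0,3.5,-3,1.5,1],[0,0,0,3.5,-3,1.5,1],[0,0,0,2,-1.8,1.5,1],[0,0,0,0,0,0,1],[0,0,0,0,0,0,1]]'
python3 go.py 580.1 79.9 105.5
```

```text
clock: 2.7
ee_pos: [564.7, 50.3, 195.8]
orientation: [-3.088, -0.578, 0.002]
ft_force: [0.7, -1.1, 0.1]
grip_width: 85.3
grip_force: 0.0
t 2.7 pos [564.7  50.3 195.8] f [ 0.7 -1.1  0.1] T [-0.01 -0.04 -0.05] w 85.3 0.0 j [ 0.13  0.41 -0.4   1.79  0.18  0.99 -1.54]
[[0.932, 0.362, -0.001], [0.362, -0.932, -0.0], [-0.001, -0.0, -1.0]]
tool delta cm [ 2.52 -2.2   9.02]
```

```bash
python3 -m crank '[[0,0,0,1.3,-1.1,0,1],[0,0,0,1.2,-1.1,0,1],[0,0,0,0,0,0,1],[0,0,0,0,0,0,1],[0,0,0,0,0,2,1],[0,0,0,0,0,2,1]]'
python3 go.py 580.1 79.9 102.5
```

```text
clock: 3.3
ee_pos: [580.7, 78.7, 156.6]
orientation: [3.088, 0.574, 0.003]
ft_force: [-0.5, 0.1, -0.6]
grip_width: 85.1
grip_force: 0.0
t 3.3 pos [580.7  78.7 156.6] f [-0.5  0.1 -0.6] T [ 0.01 -0.   -0.02] w 85.1 0.0 j [ 0.07  0.48 -0.39  1.78  0.22  0.92 -1.61]
[[0.933, 0.36, 0.002], [0.36, -0.933, -0.0], [0.002, 0.001, -1.0]]
tool delta cm [-0.02 -0.14  5.41]
```

```bash
python3 -m crank '[[0,0,0,0,-0.1,1.4,1],[0,0,0,0,0,1.4,1],[0,0,0,0,0,1.3,1],[0,0,0,0,0,1.3,1],[0,0,0,0,0,0,1],[0,0,0,0,0,0,1]]'
python3 go.py 580.1 79.9 102.5
python3 - <<'E'
from h import *
p,d=r.get_image("side");s=p[130:270,190:350];cv2.imwrite("pics/s1.png",cv2.resize(s,None,fx=4,fy=4,interpolation=cv2.INTER_CUBIC))
E
```

```text
clock: 3.9
ee_pos: [580.0, 80.6, 102.2]
orientation: [-3.088, -0.576, 0.001]
ft_force: [0.9, -0.8, 0.9]
grip_width: 85.2
grip_force: 0.0
t 3.9 pos [580.   80.6 102.2] f [ 0.9 -0.8  0.9] T [-0.02  0.01  0.01] w 85.2 0.0 j [ 0.05  0.55 -0.37  1.82  0.26  0.82 -1.65]
[[0.933, 0.361, -0.0], [0.361, -0.933, -0.0], [-0.0, -0.0, -1.0]]
tool delta cm [-0.01  0.07 -0.03]
```

View pics/s1.png

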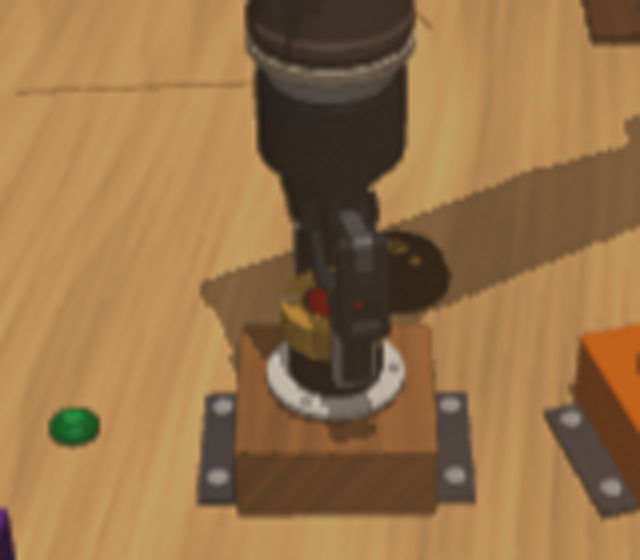

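The open fingers straddle the ring, with the red lens clear at crop (320,300). Now I'll close on it.

```bash
python3 -m crank '[[0,0,0,0,0,0,0.6],[0,0,0,0,0,0,0.4],[0,0,0,0,0,0,0],[0,0,0,0,0,0,0],[0,0,0,0,0,0,0],[0,0,0,0,0,0,0],[0,0,0,0,0,0,0],[0,0,0,0,0,0,0]]' 100
python3 go.py 580.1 79.9 102.5
```

```text
clock: 4.75
ee_pos: [580.7, 80.0, 103.1]
orientation: [3.088, 0.575, 0.002]
ft_force: [-0.7, -2.3, 5.2]
grip_width: 55.8
grip_force: 104.9
t 4.75 pos [580.7  80.  103.1] f [-0.7 -2.3  5.2] T [-0.65 -0.05  0.03] w 55.8 104.9 j [ 0.05  0.55 -0.37  1.82  0.26  0.82 -1.65]
[[0.933, 0.36, 0.002], [0.36, -0.933, -0.001], [0.001, 0.001, -1.0]]
tool delta cm [-0.06 -0.01  0.06]
```

```bash
python3 -m crank '[[0,0,0,0,0,0.1,0],[0,0,0,0,0,0.1,0],[0,0,0,0,0,0.1,0],[0,0,0,0,0,0.1,0],[0,0,0,0,0,0.1,0]]'
python3 go.py 580.1 79.9 97
python3 -m crank '[[0,0,0,0,0,0.1,0],[0,0,0,0,0,0.05,0],[0,0,0,0,0,0,0]]'
python3 go.py 580.1 79.9 97
```

```text
clock: 5.25
ee_pos: [580.7, 80.0, 98.2]
orientation: [3.088, 0.575, 0.002]
ft_force: [-0.4, -3.1, 5.7]
grip_width: 56.1
grip_force: 105.0
t 5.25 pos [580.7  80.   98.2] f [-0.4 -3.1  5.7] T [-0.68 -0.01 -0.  ] w 56.1 105.0 j [ 0.05  0.55 -0.37  1.82  0.26  0.81 -1.65]
[[0.933, 0.36, 0.002], [0.36, -0.933, -0.001], [0.001, 0.001, -1.0]]
tool delta cm [-0.06 -0.01  0.12]
clock: 5.55
ee_pos: [580.7, 80.0, 97.7]
orientation: [3.087, 0.575, 0.003]
ft_force: [-4.1, -3.5, 16.6]
grip_width: 55.7
grip_force: 106.3
t 5.55 pos [580.7  80.   97.7] f [-4.1 -3.5 16.6] T [-0.79  0.81  0.02] w 55.7 106.3 j [ 0.05  0.55 -0.36  1.82  0.26  0.81 -1.65]
[[0.933, 0.36, 0.002], [0.36, -0.933, -0.001], [0.002, 0.002, -1.0]]
tool delta cm [-0.06 -0.01  0.07]
```

```bash
python3 -m crank '[[0,0,0,0,0,0.05,0],[0,0,0,0,0,0,0],[0,0,0,0,0,0,0]]'
python3 go.py 580.1 79.9 97
python3 fit.py | grep -v lens
python3 - <<'E'
from h import *
p,d=r.get_image("side");s=p[130:270,190:350];cv2.imwrite("pics/s2.png",cv2.resize(s,None,fx=4,fy=4,interpolation=cv2.INTER_CUBIC))
E
```

```text
clock: 5.85
ee_pos: [580.7, 80.0, 97.7]
orientation: [3.087, 0.575, 0.003]
ft_force: [-6.3, -3.8, 19.9]
grip_width: 56.1
grip_force: 106.7
t 5.85 pos [580.7  80.   97.7] f [-6.3 -3.8 19.9] T [-0.86  1.07 -0.  ] w 56.1 106.7 j [ 0.05  0.55 -0.36  1.82  0.26  0.81 -1.65]
[[0.933, 0.36, 0.002], [0.36, -0.933, -0.001], [0.002, 0.002, -1.0]]
tool delta cm [-0.06 -0.01  0.07]
top block ((533.8489379882812, 126.97943115234375), (34.2155647277832, 10.825469970703125), 27.234130859375)
side ringtop 33 [585.3  84.6 107.3] circ 584.0 86.8 39.4 med [589.   82.5 107. ]
side flange 73 [575.5  98.7  60.8] circ 577.0 81.8 27.7 med [572.9 101.4  60.8]
side block ((579.8466186523438, 80.89938354492188), (109.9991226196289, 111.75231170654297), 8.133435249328613)
```

View pics/s2.png

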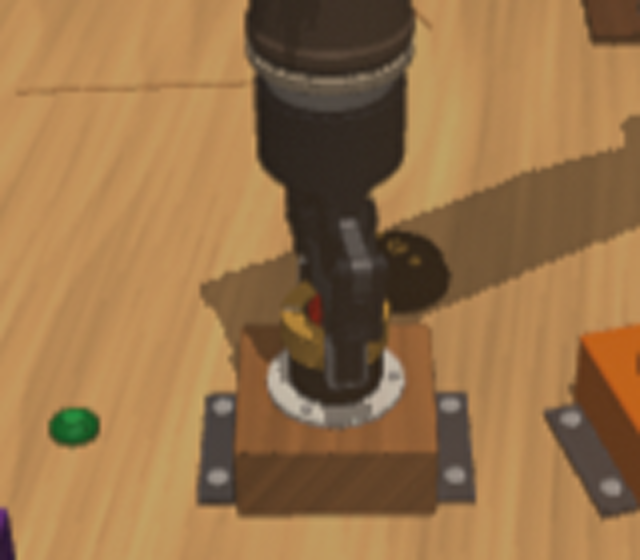

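```bash
cat > fl.py <<'E'
from h import *
for c in ["side","top"]:
    p,d=r.get_image(c);w=cloud(c,d);n=np.hypot(w[...,0]-580,w[...,1]-80)
    hsv=cv2.cvtColor(p,cv2.COLOR_BGR2HSV)
    m=(n>30)&(n<36)&(hsv[...,1]<60)&(hsv[...,2]>100)&(w[...,2]>45)&(w[...,2]<75)
    b=(n>42)&(n<52)&(w[...,2]>40)&(w[...,2]<60)
    y=(n<31)&(hsv[...,0]>15)&(hsv[...,0]<30)&(hsv[...,1]>110)&(w[...,2]>75)&(w[...,2]<125)
    print(c,"flange",m.sum(),np.nanmedian(w[m][:,2]) if m.any() else None,"block",np.nanmedian(w[b][:,2]),"brass z",np.percentile(w[y][:,2],[2,50,90,98]).round(1) if y.any() else None)
E
python3 fl.py
```

```text
side flange 123 53.05572844205444 block 48.142782088518075 brass z [ 78.8  99.3 102.5 103.3]
top flange 0 None block nan brass z None
  return np.nanmean(a, axis, out=out, keepdims=keepdims)
```

The flange top is 4.9 mm above the block top, so the head is home. Next I'll unscrew, following the thread up.

```bash
python3 -m crank '[[0,0,-5,0,0,-0.02,0],[0,0,-5,0,0,-0.02,0],[0,0,-5,0,0,-0.02,0],[0,0,-5,0,0,-0.02,0],[0,0,0,0,0,0,0]]' 120
python3 go.py 580.1 79.9 97;python3 fl.py 2>/dev/null
```

```text
clock: 6.6
ee_pos: [581.1, 81.0, 98.4]
orientation: [2.939, 1.107, 0.005]
ft_force: [-3.5, -2.0, 18.2]
grip_width: 56.0
grip_force: 123.2
t 6.6 pos [581.1  81.   98.4] f [-3.5 -2.  18.2] T [-0.33  0.64  0.08] w 56.0 123.2 j [ 0.11  0.57 -0.45  1.82  0.33  0.83 -1.35]
[[0.751, 0.66, 0.003], [0.66, -0.751, 0.0], [0.003, 0.002, -1.0]]
tool delta cm [-0.15  0.01  0.14]
side flange 118 53.03376366338106 block 48.09567971234444 brass z [ 81.3 100.8 103.  105.3]
top flange 0 None block nan brass z None
```

```bash
python3 -m crank '[[0,0,-5,0,0,-0.02,0],[0,0,-5,0,0,-0.02,0],[0,0,-5,0,0,-0.02,0],[0,0,-5,0,0,-0.02,0]]'
python3 go.py 580.1 79.9 97
python3 -m crank '[[0,0,-5,0,0,-0.02,0],[0,0,-5,0,0,-0.02,0],[0,0,-5,0,0,-0.02,0],[0,0,0,0,0,0,0]]'
python3 go.py 580.1 79.9 97;python3 fl.py 2>/dev/null
```

```text
clock: 7.1
ee_pos: [580.8, 81.2, 98.8]
orientation: [2.702, 1.602, 0.004]
ft_force: [-3.0, 0.5, 12.1]
grip_width: 55.5
grip_force: 123.8
t 7.1 pos [580.8  81.2  98.8] f [-3.   0.5 12.1] T [-0.12  0.57 -0.16] w 55.5 123.8 j [ 0.17  0.59 -0.54  1.81  0.39  0.85 -1.05]
[[0.48, 0.877, 0.003], [0.877, -0.48, 0.001], [0.002, 0.002, -1.0]]
tool delta cm [-0.15  0.    0.18]
clock: 7.5
ee_pos: [580.6, 81.3, 99.0]
orientation: [2.47, 1.941, 0.003]
ft_force: [-1.6, -0.4, 10.5]
grip_width: 55.6
grip_force: 124.2
t 7.5 pos [580.6  81.3  99. ] f [-1.6 -0.4 10.5] T [-0.08  0.41  0.12] w 55.6 124.2 j [ 0.22  0.6  -0.6   1.81  0.44  0.86 -0.83]
[[0.237, 0.972, 0.002], [0.972, -0.237, 0.001], [0.001, 0.002, -1.0]]
tool delta cm [-0.15 -0.02  0.2 ]
side flange 113 53.42963378128289 block 48.09623548464679 brass z [ 79.6 101.2 103.8 106.2]
top flange 0 None block 50.0104660637736 brass z None
```

```bash
python3 - <<'E'
from h import *
p,d=r.get_image("side");a=cv2.resize(p[185:245,240:310],None,fx=8,fy=8,interpolation=cv2.INTER_CUBIC)
cv2.imwrite("pics/s3.png",a)
for c in ("side","top"): 
  p,d=r.get_image(c)
  for x in r.recognise(c,"ring_mark")[:2]: print(c,x,pt(c,x["pixel"],d,1))
E
```

```text
side {'pixel': [272.8, 212.6], 'score': 0.71} [577.57112972 102.20524372 103.58279977]
```

View pics/s3.png

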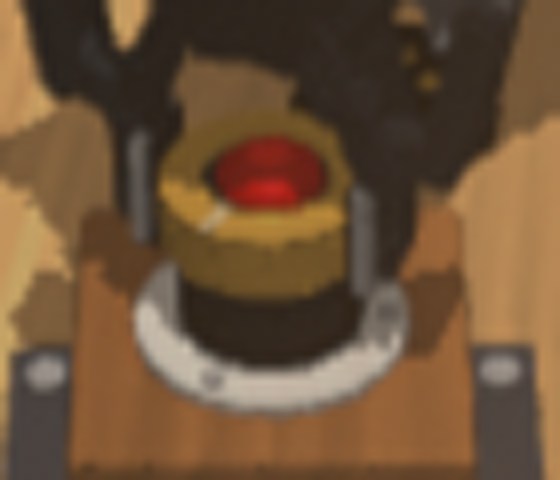

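```bash
python3 - <<'E'
from h import *
i=r.camera_info("side");K=np.array(i["camera_matrix"]);V=np.array(i["view"])
for z in (104,105.5,107):
  c=np.linalg.inv(K)@[266.9-.4,212.1-.4,1]; Vi=np.linalg.inv(V);o=Vi[:3,3];dr=Vi[:3,:3]@c
  q=o+dr*(z-o[2])/dr[2]; v=q[:2]-[580,80.8]; print(z,q.round(1),np.hypot(*v),np.degrees(np.arctan2(v[1],v[0])))
E
```

```text
104 [591.1 101.4 104. ] 23.402581058372295 61.65147273397575
105.5 [590.8 103.3 105.5] 24.926836828797526 64.31740925620183
107 [590.5 105.1 107. ] 26.49878749814881 66.67166183818541
```

The mark has turned about 56° with no slip in the grip. I'll turn a little further for margin and lift gently while watching the force.

```bash
python3 -m crank '[[0,0,-5,0,0,-0.03,0],[0,0,-5,0,0,-0.03,0],[0,0,0,0,0,-0.05,0],[0,0,0,0,0,-0.05,0],[0,0,0,0,0,0,0]]'
python3 go.py 580.1 79.9 97;python3 fl.py 2>/dev/null
```

```text
clock: 8.35
ee_pos: [580.4, 81.2, 99.8]
orientation: [2.295, 2.145, 0.002]
ft_force: [-0.3, -0.3, 6.0]
grip_width: 55.9
grip_force: 126.0
t 8.35 pos [580.4  81.2  99.8] f [-0.3 -0.3  6. ] T [0.18 0.02 0.06] w 55.9 126.0 j [ 0.25  0.61 -0.64  1.81  0.46  0.88 -0.68]
[[0.067, 0.998, 0.001], [0.998, -0.067, 0.001], [0.001, 0.001, -1.0]]
tool delta cm [-0.13 -0.02  0.28]
side flange 114 52.90081885453267 block 47.94077880371897 brass z [ 78.6 102.  104.5 105.6]
top flange 0 None block 50.49937669251985 brass z None
```

```bash
python3 -m crank '[[0,0,0,0,0,-0.06,0],[0,0,0,0,0,-0.06,0],[0,0,0,0,0,-0.06,0],[0,0,0,0,0,0,0]]'
python3 go.py 580.1 79.9 97;python3 fl.py 2>/dev/null
```

```text
clock: 8.85
ee_pos: [579.5, 80.2, 100.4]
orientation: [-2.295, -2.145, 0.002]
ft_force: [-0.3, 0.1, -1.1]
grip_width: 55.4
grip_force: 126.7
t 8.85 pos [579.5  80.2 100.4] f [-0.3  0.1 -1.1] T [ 0.01  0.01 -0.06] w 55.4 126.7 j [ 0.25  0.61 -0.64  1.81  0.46  0.88 -0.68]
[[0.068, 0.998, -0.001], [0.998, -0.068, -0.0], [-0.0, -0.001, -1.0]]
tool delta cm [-0.02  0.06  0.34]
side flange 117 53.062425644415505 block 47.992453051076296 brass z [ 79.2 102.5 104.8 106.1]
top flange 0 None block 50.84581572362411 brass z None
```

Only the ring's weight shows in the force reading now, so it is free. I'll continue straight up.

```bash
python3 -m crank '[[0,0,0,0,0,-0.1,0],[0,0,0,0,0,-0.1,0],[0,0,0,0,0,0,0]]'
python3 go.py 580.1 79.9 97
python3 -m crank '[[0,0,0,0,0,-0.15,0],[0,0,0,0,0,-0.15,0],[0,0,0,0,0,-0.15,0],[0,0,0,0,0,-0.15,0],[0,0,0,0,0,0,0]]'
python3 go.py 580.1 79.9 140;python3 fl.py 2>/dev/null
```

```text
clock: 9.25
ee_pos: [580.1, 80.5, 103.0]
orientation: [2.295, 2.145, 0.0]
ft_force: [0.2, -0.4, -1.9]
grip_width: 55.6
grip_force: 126.8
t 9.25 pos [580.1  80.5 103. ] f [ 0.2 -0.4 -1.9] T [-0.03 -0.01  0.03] w 55.6 126.8 j [ 0.25  0.61 -0.65  1.81  0.46  0.88 -0.68]
[[0.067, 0.998, 0.0], [0.998, -0.067, -0.0], [0.0, 0.0, -1.0]]
tool delta cm [-0.06  0.01  0.6 ]
clock: 9.75
ee_pos: [580.1, 80.5, 109.2]
orientation: [2.295, 2.145, 0.001]
ft_force: [0.2, -0.6, -2.1]
grip_width: 55.4
grip_force: 126.8
t 9.75 pos [580.1  80.5 109.2] f [ 0.2 -0.6 -2.1] T [-0.   -0.03  0.01] w 55.4 126.8 j [ 0.25  0.6  -0.65  1.8   0.45  0.89 -0.67]
[[0.067, 0.998, 0.0], [0.998, -0.067, 0.0], [0.0, 0.0, -1.0]]
tool delta cm [-0.06  0.01 -3.08]
side flange 118 53.23938867252919 block 48.16584204782701 brass z [ 79.1 110.2 113.6 114.6]
top flange 0 None block 49.86979644718943 brass z None
```

```bash
python3 -m crank '[[0,0,0,0,0,-0.4,0],[0,0,0,0,0,-0.5,0],[0,0,0,0,0,-0.6,0],[0,0,0,0,0,-0.6,0],[0,0,0,0,0,-0.6,0],[0,0,0,0,0,-0.6,0],[0,0,0,0,0,-0.5,0],[0,0,0,0,0,-0.4,0],[0,0,0,0,0,0,0],[0,0,0,0,0,0,0],[0,0,0,0,0,0,0]]'
python3 go.py 580.1 79.9 151;python3 fl.py 2>/dev/null
python3 - <<'E'
from h import *
p,d=r.get_image("side");cv2.imwrite("pics/s4.png",cv2.resize(p[150:260,220:340],None,fx=5,fy=5,interpolation=cv2.INTER_CUBIC))
w=cloud("side",d);hsv=cv2.cvtColor(p,cv2.COLOR_BGR2HSV);n=np.hypot(w[...,0]-580,w[...,1]-80)
y=(n<33)&(hsv[...,0]>15)&(hsv[...,0]<30)&(hsv[...,1]>110)&(w[...,2]>120)
print("ring",np.percentile(w[y],[2,50,98],axis=0).round(1).tolist())
m=(n<16)&((hsv[...,0]<8)|(hsv[...,0]>172))&(hsv[...,1]>150)&(w[...,2]>90);print("lens",m.sum(),w[m][:,2].max() if m.any() else None)
E
```

```text
clock: 10.95
ee_pos: [579.8, 80.4, 150.6]
orientation: [-2.295, -2.145, 0.001]
ft_force: [-0.1, -0.9, -1.0]
grip_width: 55.7
grip_force: 126.8
t 10.95 pos [579.8  80.4 150.6] f [-0.1 -0.9 -1. ] T [ 0.02 -0.05  0.  ] w 55.7 126.8 j [ 0.28  0.55 -0.68  1.77  0.41  0.97 -0.64]
[[0.067, 0.998, -0.0], [0.998, -0.067, -0.0], [-0.0, -0.0, -1.0]]
tool delta cm [-0.05  0.03 -0.04]
side flange 116 53.09711292429638 block 48.16552159314528 brass z [ 78.7  91.1  99.  101.1]
top flange 0 None block 50.69120649127635 brass z None
ring [[553.8, 52.2, 135.6], [581.4, 93.5, 152.4], [608.1, 109.0, 199.5]]
lens 96 111.5974153938375
```

View pics/s4.png

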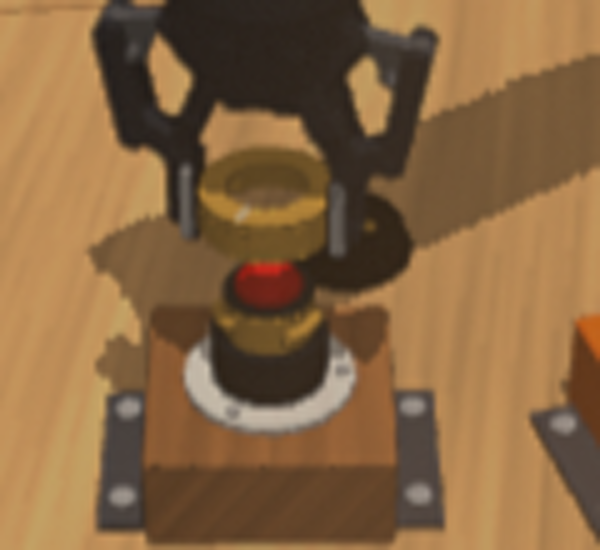

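The ring is held level at crop (265,205), with its lower edge about 25 mm above the red lens at (268,283). The head is home and the ring is clear of everything.

```bash
python3 -c "
from plant import r
print(r.sign_off())"
```

```text
the job is handed in; nothing more can be done
None
```

The lamp head is pressed home and the ring is unscrewed about 65° and lifted off. I handed the job in at about 11 s with the ring held level some 25 mm above the red lens; the hand-in returned no verdict.

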